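Pack the vapour trap and hold its cover down for clamping

TASK

Pour all six ceramic balls from the steel beaker into the open vapour trap and stand the empty beaker back upright on the bench. Then set the cover squarely on the trap's gasket, without slamming it, and keep pressing it down steadily with about 10 N so that a colleague can close the ring clamp round it; finish while still pressing, do not let go. Leave everything else on the bench as it is.

Things in the scene. Friction and masses are not known exactly. Their poses are not given: they have to be found in the camera images.
- trap: vapour trap, screwed to the bench: upright open steel canister, outer diameter 92 mm (flange 116), inner 86; foot 132 mm wide, 8 mm thick. Origin: centre of its underside, z up. Inner floor at 12 mm, flange top 90, free gasket's top 100 mm above the bench. A closed side nozzle, 20 mm thick, sticks out along its +x to 89 mm from the axis, 45 mm above the bench
- trap_mouth (a point): on the trap's axis at the flange top, 90 mm above the bench
- gasket (a joint): compression (m) of the soft black ring gasket lying on the trap's flange: 10 mm thick, 93 mm inside and 113 mm outside diameter. 0 = free; it springs back with 3.5 N per mm of compression, up to 7 mm, where it is solid. The cover's own weight alone squeezes it about 1 mm
- cover: trap's cover: aluminium disc, 116 mm across, 10 mm thick, 0.35 kg. Origin: centre of its underside (sealing face), z up. Below, a spigot 80 mm across, 14 mm long, tapered, drops into gasket and canister with 3 mm play; on top, in the middle, an upright steel stub 28 mm across, 50 mm long. Starts lying on its spigot (origin at 14 mm); seated on the free gasket, origin at 100 mm
- cover_stub (a point): centre of the top end of the cover's stub, 60 mm above the cover's origin
- beaker: low tapered steel beaker, 0.09 kg: outer diameter 51 mm at the foot, 70 mm at the rim, 56 mm high, wall 2 mm, floor 4 mm. Origin at the centre of its underside, z up. At the start it stands on the bench with the six balls lying on its floor; they roll out only when it is tipped well past level (to about 110 degrees)
- beaker_rim (a point): centre of the beaker's mouth, 56 mm above its origin along its axis
- ball1: dense white ceramic packing ball, diameter 15 mm, 10.6 g; origin at its centre
- ball2: as ball1
- ball3: as ball1
- ball4: as ball1
- ball5: as ball1
- ball6: as ball1
- ring_clamp: bystander: steel ring clamp lying flat, about 145 mm across with its latch, 28 mm high; origin at the centre of the ring's underside
- spanner: bystander: spanner 160 mm long lying on the bench, along its x; origin at the middle of its underside
- flask: bystander: conical glass flask, foot diameter 72 mm, 96 mm high; origin at the centre of its underside
- amber_bottle: bystander: amber glass bottle, diameter 66 mm, 135 mm high; origin at the centre of its underside
- white_jar: bystander: white plastic jar, diameter 60 mm, 75 mm high; origin at the centre of its underside
- notebook: bystander: black notebook, 124 x 174 mm, 21 mm thick; origin at the centre of its underside
Not all that is in view belongs to the job. There is more than one size of the cover; the job needs the middle-sized.

How it is judged:
By the outcome, as a careful person would: the job done as asked, in the order asked, and still so for the second after the job is handed in, while the arm keeps its last pose, push and grip.
It also fails if it takes over 72 s, if anything falls off the work surface, if the arm or the gripper's body presses on something with over 40 N, if the wrist force passes 120 N, or if a joint passes its speed limit or range.

ROBOT

A 6-joint arm with a two-finger parallel gripper is mounted at the origin on the work surface. World frame = base frame: x ahead of the robot, y to its left, z up, the work surface at z = 0. Lengths are in mm, angles in rad, forces in N, time in s.
With the tool pointing down it reaches from about 300 to 750 mm from the base axis. Payload 8.5 kg.
Tool frame: the origin (TCP) lies midway between the tips of the shut fingers; the grasp point (between the pads) lies behind it (robot.grasp_offset is the x of the grasp point in the tool frame, in mm); x points along the fingers, z is the direction in which the jaws open and shut, and the axes are right-handed (so a half turn about x gives the same grasp; the last joint's range is limited). The gripper opens to 85 mm and grips with 20 to 120 N. Pads are 22 mm wide; open, the fingers measure 114 mm over their backs; the gripper's body (76 mm by 85 mm) begins 54 mm behind the grasp point. The pads swing forward as they close: fully open they stand 13 mm farther back than shut.
Start: joints at [-1.33, 0.381, 1.297, -0, 1.464, -0.215], TCP at [242.091, -493.834, 231.322] pointing down, gripper open.
Joint ranges: [-3.11, 3.11], [-0.89, 2.33], [0.22, 2.48], [-1.42, 4.56], [0.17, 2.85], [-2.88, 2.88]. Speed limits (rad/s): [2.39, 2.39, 3.14, 3.14, 3.14, 3.14].

INTERFACE

Orientations are given as a unit quaternion [x, y, z, w].
In Python, from workcell import robot, capture, read_clock, read_joint_pos, read_qvel, read_tau, read_position, read_tool_rot, read_contact_force, read_ft_torque, read_finger_gap gives the robot as it stands. Calls block until the motion is done:
- robot.move_to(position, orientation): joint-space move of the TCP to a pose.
- robot.move_straight(position, rotation=None, rate=150, threshold=None): straight line of the TCP; rotation=None keeps the orientation; rate is the mean speed in mm/s. With threshold (N) it stops when the force on the tool has changed by that much, and returns True; else False.
- robot.move_j(angles): joint-space move.
- robot.release() and robot.grab(newtons=None): open the fingers fully, or close them until they stop; newtons is the grip in N (None keeps the last).
- robot.sleep(seconds).
- robot.solve_ik(position, orientation): joint angles nearest the present ones, or None.
- capture(name): name is "scene" or "top" or "wrist"; returns a dict with "color" (400x640x3 uint8, red, green, blue), "z_map" (400x640 float32, mm along the optical axis (not along the pixel's ray), 0 where there is no reading), "vfov" (degrees; the focal length in pixels is half the picture's height over the tangent of half this angle, whatever the lens; pixels are square), "cx", "cy" (the principal point, pixels), "camera_from_world" (4x4, takes a point from world to camera coordinates). Camera axes: x right, y down, z forward; pixel columns grow to the right and rows downward; lengths in mm; the calibration is good to about 2 mm. A picture is of the moment at which its call begins.
A pose or a line that the arm cannot do raises robot.MotionError and nothing moves.
- robot.finish_job(): hands the job in, once; it reports no verdict.
Readings, each from a call of its own:
- read_clock(): time.
- read_joint_pos(): joint angles.
- read_qvel(): joint speeds.
- read_tau(): joint torques, N m.
- read_position(): TCP position.
- read_tool_rot(): TCP orientation.
- read_contact_force(): force on the tool from outside, world axes, zero at the start.
- read_ft_torque(): the same for the moment, N m.
- read_finger_gap(): finger opening in mm.
Only numpy, scipy, OpenCV 4.12 (cv2) and the standard library are available. Lean on these libraries where they do the work, as an engineer would, in place of code of your own. Each camera call takes 0.05 s, during which the arm holds its last target. There are 200 camera calls.

## Working session

There is one attempt and no reset: what is moved stays moved. The work goes in short steps, each a Python script; the robot and the scene stay as the last script left them, time stands still between calls to the robot, and variables do not carry over. Pictures are saved under pics/ and viewed, about 8 in all and at most 12, crops included, and the job is handed in when it is done.

```bash
ls; mkdir -p pics; cat > h.py <<'E'
import numpy as np, cv2
from workcell import *
def snap(n,fn=None):
    c=capture(n)
    if fn: cv2.imwrite('pics/'+fn,cv2.cvtColor(c['color'],cv2.COLOR_RGB2BGR)); np.savez('pics/'+fn+'.npz',**c)
    return c
def f(c): return 200/np.tan(np.radians(c['vfov'])/2)
def cloud(c):
    z=c['z_map']; v,u=np.mgrid[:400,:640]
    p=np.stack([(u-c['cx'])*z/f(c),(v-c['cy'])*z/f(c),z],-1)
    M=np.linalg.inv(c['camera_from_world']); w=p@M[:3,:3].T+M[:3,3]; w[z==0]=np.nan
    return w
def ray(c,u,v,h):
    M=np.linalg.inv(c['camera_from_world']); d=M[:3,:3]@[(u-c['cx'])/f(c),(v-c['cy'])/f(c),1]; o=M[:3,3]
    return o+d*(h-o[2])/d[2]
def pix(c,p):
    q=c['camera_from_world']@np.append(p,1); return q[:2]/q[2]*f(c)+[c['cx'],c['cy']]
E
python3 - <<'E'
from h import *
a=snap('top','top.png'); b=snap('scene','scene.png')
for c in(a,b): print(c['vfov'],c['cx'],c['cy'],np.linalg.inv(c['camera_from_world']).round(2).tolist())
print(read_clock(),robot.grasp_offset,read_finger_gap(),read_tool_rot())
E
```

```text
pics
54.21564041636455 316.54407196188197 196.6725040591313 [[-0.03, -1.0, 0.04, 443.3], [-1.0, 0.03, 0.01, 21.56], [-0.01, -0.04, -1.0, 1200.26], [0.0, 0.0, 0.0, 1.0]]
48.76723017569765 323.835694342035 194.60922237521268 [[-0.24, 0.71, -0.66, 1396.89], [0.97, 0.17, -0.17, 257.34], [-0.01, -0.68, -0.73, 1099.88], [0.0, 0.0, 0.0, 1.0]]
0.1 -18.700000000000003 85.4662973694252 [ 0.37443971  0.60034366 -0.37378995  0.59971949]
```

View pics/top.png

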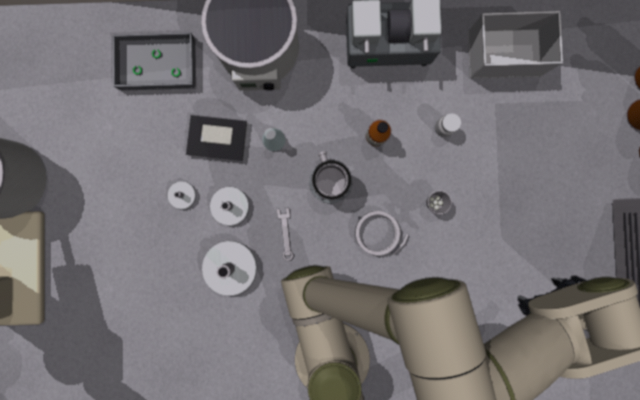

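View pics/scene.png

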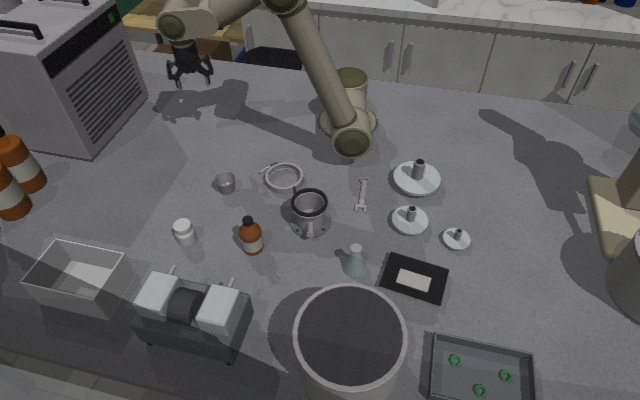

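Top view: the steel beaker with balls is at (439,204) and the trap at (331,180). There are three covers: small (181,195), middle (229,207) and large (229,268). The one at (229,207) is about 38 px across, or roughly 117 mm, which matches the 116 mm cover. I'll measure all three and confirm with an enlarged crop.

```bash
cat > m.py <<'E'
from h import *
def load(n): return dict(np.load(f'pics/{n}.png.npz'))
def reg(c,ctr,r,zlo,zhi):
    w=cloud(c); return w[(np.hypot(w[...,0]-ctr[0],w[...,1]-ctr[1])<r)&(w[...,2]>zlo)&(w[...,2]<zhi)]
E
python3 - <<'E'
from m import *
T=load('top');S=load('scene')
for n,u,v,h,r in[('small',181,195,20,45),('mid',229,207,24,75),('big',229,268,24,95),('beaker',439,204,56,60),('trap',331,180,100,80)]:
    p=ray(T,u,v,h)
    print(n,p.round(1),'scene px',pix(S,p).round(0))
    for nm,c in(('top',T),('scene',S)):
        for lo,hi in((8,35),(35,62),(62,85),(85,110)):
            q=reg(c,p,r,lo,hi)
            if len(q)>8:
                (x,y),R=cv2.minEnclosingCircle(q[:,:2].astype(np.float32)); print('  ',nm,lo,len(q),'minc',round(x,1),round(y,1),'R',round(R,1),'med',np.median(q,0).round(1),'zmax',q[:,2].max().round(1))
# bench height check
for c in(T,S):
    w=cloud(c); b=w[np.hypot(w[...,0]-480,w[...,1]+180)<30]; print('bench z',np.median(b[:,2]))
def crop(c,u,v,s,k): 
    i=cv2.cvtColor(c['color'],cv2.COLOR_RGB2BGR)[v-s:v+s,u-s:u+s]; return cv2.resize(i,(400,300 if 0 else 400),interpolation=cv2.INTER_CUBIC)
a=crop(T,222,230,62,0)
b=np.vstack([cv2.resize(crop(T,439,204,22,0),(200,200)),cv2.resize(crop(T,331,180,35,0),(200,200))])
cv2.imwrite('pics/c1.png',np.hstack([a,b]))
E
```

```text
small [503.5 442.2  20. ] scene px [456. 236.]
   top 8 543 minc 504.9 443.9 R 41.9 med [504.4 439.9  17.4] zmax 34.8
   top 35 49 minc 505.3 443.3 R 10.5 med [505.  441.1  52.6] zmax 57.4
   scene 8 425 minc 507.1 442.6 R 42.2 med [514.8 438.4  17.5] zmax 34.7
   scene 35 52 minc 508.0 442.6 R 12.2 med [512.7 441.6  51. ] zmax 58.0
mid [463.2 296.   24. ] scene px [410. 217.]
   top 8 1062 minc 467.9 296.8 R 58.2 med [467.7 293.5  24.1] zmax 33.8
   top 35 20 minc 467.5 294.9 R 13.5 med [467.1 285.   49. ] zmax 60.9
   top 62 79 minc 468.2 296.8 R 14.1 med [468.3 295.8  73.8] zmax 80.4
   scene 8 753 minc 471.6 295.2 R 60.7 med [482.6 294.8  23.9] zmax 33.9
   scene 35 52 minc 472.9 295.5 R 14.3 med [482.5 294.9  47.8] zmax 61.1
   scene 62 70 minc 471.1 295.9 R 16.7 med [474.  295.6  72.6] zmax 80.6
big [280.4 299.3  24. ] scene px [417. 177.]
   top 8 1516 minc 282.4 298.6 R 80.7 med [287.5 293.7  32.7] zmax 35.0
   top 35 596 minc 283.4 297.3 R 79.9 med [281.3 289.9  36.1] zmax 60.7
   top 62 27 minc 285.5 294.7 R 18.3 med [293.7 283.8  71.1] zmax 84.1
   top 85 168 minc 283.1 29
[... 679 characters left out ...]
   46.8] zmax 60.6
trap [530.5 -11.4 100. ] scene px [310. 199.]
   top 8 693 minc 532.4 -12.3 R 65.3 med [531.5 -11.8  12.1] zmax 34.4
   top 35 77 minc 557.2 -15.6 R 57.0 med [575.9   0.6  52.5] zmax 60.8
   top 62 32 minc 529.0 -7.5 R 51.7 med [568.3 -20.4  73.7] zmax 84.9
   top 85 584 minc 533.3 -12.0 R 57.8 med [532.7 -12.8  98.5] zmax 105.1
   scene 8 396 minc 541.8 -12.2 R 65.0 med [551.8 -16.4  13.3] zmax 34.9
   scene 35 317 minc 549.0 -7.4 R 59.8 med [556.5 -10.7  50.2] zmax 61.9
   scene 62 194 minc 543.3 -9.6 R 54.9 med [506.9 -18.2  74.1] zmax 84.9
   scene 85 498 minc 538.1 -12.5 R 59.5 med [538.1 -12.2  96.9] zmax 104.9
bench z 0.6749438295746586
bench z -0.016456380443287344
```

View pics/c1.png

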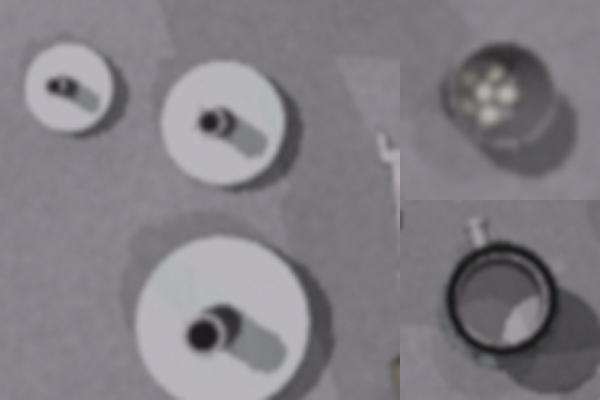

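Crop: the cover at (229,207) measures 58 mm in radius from depth, against 42 and 80 mm for the others, so it is the 116 mm one. The beaker holds six white balls, and the trap is open. I'll plan a side grasp with the tool about 30° below level, and check the IK for the grasp and for pouring by rolling about the tool axis.

```bash
cat >> h.py <<'E'
from scipy.spatial.transform import Rotation as Ro
BK=np.array([463,-327.8,0]); TR=np.array([534.5,-12.,0]); CV=np.array([469.5,296,0])
def tool(az,alpha,roll=0,flip=1):
    "az azimuth, alpha below horizontal, roll about tool x (deg)"
    a,e=np.radians([az,alpha]); x=np.array([np.cos(e)*np.cos(a),np.cos(e)*np.sin(a),-np.sin(e)])
    z=flip*np.array([-np.sin(a),np.cos(a),0]); R=Ro.from_matrix(np.c_[x,np.cross(z,x),z])
    return Ro.from_rotvec(np.radians(roll)*x)*R
G0,A0,OFF=34.,30.,25.   # grasp height, grasp tilt, pad centre behind TCP
def grasp_pose(az,flip,ctr=BK,dz=0,back=0):
    R=tool(az,A0,0,flip); x=R.apply([1,0,0]); g=np.array([ctr[0],ctr[1],G0+dz]); return g+(OFF-back)*x,R
def pour_pose(az,flip,roll,lip,alpha=0):
    "TCP with lowest lip point of the gripped beaker at lip"
    Rg=tool(az,A0,0,flip); R=tool(az,alpha,roll,flip); D=R*Rg.inv()
    ax=D.apply([0,0,1]); d=np.array([0,0,-1.])-(-ax[2])*ax; d/=np.linalg.norm(d)
    l=(56-G0)*ax+35*d          # grasp point -> lip
    return np.array(lip)-l+OFF*R.apply([1,0,0]),R,np.degrees(np.arccos(ax[2])),ax
E
python3 - <<'E'
from h import *
for flip in(1,-1):
  for az in(-35,):
    for b in(90,0):
        p,R=grasp_pose(az,flip,back=b); print('grasp',flip,b,p.round(),q if (q:=robot.solve_ik(p,R.as_quat())) is None else np.round(q,2))
  for az in(-20,0,20):
   for s in(-1,1):
    lip=TR+[0,25*s,125]
    for r in(0,95,145):
        p,R,t,ax=pour_pose(az,flip,s*r,lip); q=robot.solve_ik(p,R.as_quat()); print('pour',flip,az,s,r,round(t),ax.round(2),p.round(),None if q is None else np.round(q,2))
E
```

```text
grasp 1 90 [ 417. -296.   66.] [-1.04  0.66  2.38  2.68  0.95  1.62]
grasp 1 0 [ 481. -340.   21.] [-0.95  0.77  2.16  2.75  0.85  1.66]
pour 1 -20 -1 0 30 [-0.47  0.17  0.87] [597. -60. 123.] [-0.26  0.86  2.19  3.23  1.48  1.56]
pour 1 -20 -1 95 94 [-0.17  0.98 -0.08] [561. -65. 162.] [-0.3   0.76  2.29  3.19  1.48 -0.09]
pour 1 -20 -1 145 135 [-0.3   0.64 -0.71] [554. -37. 165.] [-0.22  0.75  2.31  3.27  1.48 -0.97]
pour 1 -20 1 0 30 [-0.47  0.17  0.87] [597. -10. 123.] [-0.11  0.85  2.17  3.38  1.45  1.54]
pour 1 -20 1 95 94 [-0.76 -0.64 -0.08] [573.  17. 162.] None
pour 1 -20 1 145 135 [-0.64 -0.3  -0.71] [550.   1. 165.] [-0.1   0.75  2.29  3.4   1.47 -2.21]
pour 1 0 -1 0 30 [-0.5   0.    0.87] [601. -37. 123.] [-0.45  0.86  2.22  2.69  1.52  1.6 ]
pour 1 0 -1 95 94 [-0.5   0.86 -0.08] [569. -54. 162.] [-0.55  0.76  2.31  2.59  1.51 -0.05]
pour 1 0 -1 145 135 [-0.5   0.5  -0.71] [553. -30. 165.] [-0.51  0.77  2.37  2.63  1.56 -0.96]
pour 1 0 1 0 30 [-0.5   0.    0.87] [601.  13. 123.] [-0.31  0.86  2.23  2.83  1.52  1.59]
pour 1 0 1 95 94 [-0.5  -0.86 -0.08] [569.  30. 162.] No
[... 1673 characters left out ...]
  -0.86 -0.08] [569.  30. 162.] [-0.29  0.76  2.32  2.85  1.51  0.1 ]
pour -1 0 1 145 135 [-0.5  -0.5  -0.71] [553.   6. 165.] [-0.39  0.77  2.37  2.75  1.57  0.96]
pour -1 20 -1 0 30 [-0.47 -0.17  0.87] [597. -14. 123.] [-0.6   0.85  2.15  2.18  1.49 -1.46]
pour -1 20 -1 95 94 [-0.76  0.64 -0.08] [573. -41. 162.] None
pour -1 20 -1 145 135 [-0.64  0.3  -0.71] [550. -25. 165.] [-0.72  0.74  2.27  2.07  1.51  2.3 ]
pour -1 20 1 0 30 [-0.47 -0.17  0.87] [597.  36. 123.] [-0.48  0.85  2.18  2.31  1.5  -1.49]
pour -1 20 1 95 94 [-0.17 -0.98 -0.08] [561.  41. 162.] [-0.52  0.76  2.29  2.27  1.51  0.16]
pour -1 20 1 145 135 [-0.3  -0.64 -0.71] [554.  13. 165.] [-0.61  0.74  2.29  2.18  1.51  1.05]
```

```bash
sed -i 's/,30.,25. /,30.,22. /' h.py; python3 - <<'E'
from h import *
p,R=grasp_pose(-35,1,dz=70,back=110)
robot.move_to(p,R.as_quat())
c=snap('wrist','w1.png'); w=cloud(c)
print(read_clock(),read_position(),np.linalg.inv(c['camera_from_world']).round(2).tolist())
m=(np.hypot(w[...,0]-463,w[...,1]+328)<60)
for lo,hi in((5,30),(30,50),(50,62)):
    q=w[m&(w[...,2]>lo)&(w[...,2]<hi)]
    if len(q)>5:(x,y),r=cv2.minEnclosingCircle(q[:,:2].astype(np.float32));print(lo,len(q),x,y,r)
E
```

```text
2.25 [ 400.80040307 -284.5150292   148.25456466] [[0.57, 0.17, 0.8, 267.63], [0.82, -0.12, -0.56, -191.66], [-0.0, 0.98, -0.21, 150.52], [0.0, 0.0, 0.0, 1.0]]
5 1853 464.0552978515625 -325.6671447753906 31.02239990234375
30 3225 464.01873779296875 -325.8948974609375 34.39849853515625
50 1142 463.8887023925781 -325.7027893066406 35.737396240234375
```

View pics/w1.png

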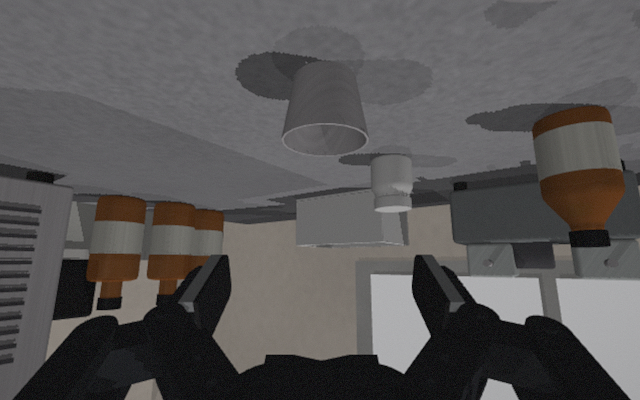

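Wrist view: the beaker is clear at (325,110) and nothing stands between the fingers. The camera hangs below the hand in this roll and would come very close to the bench at the grasp, so I'll use the half-turned grasp.

```bash
sed -i 's/BK=np.array(\[463,-327.8/BK=np.array([463.8,-326/' h.py; python3 - <<'E'
from h import *
p,R=grasp_pose(-35,-1,dz=60,back=100); robot.move_to(p,R.as_quat())
p,R=grasp_pose(-35,-1,back=80); robot.move_straight(p,rate=150)
p,R=grasp_pose(-35,-1); print('hit',robot.move_straight(p,rate=90,threshold=8))
print(read_clock(),p,read_position(),read_contact_force())
snap('wrist','w2a.png')
robot.grab(70); print(read_clock(),read_finger_gap(),read_contact_force())
p,R=grasp_pose(-35,-1,dz=120); robot.move_straight(p,rate=120)
print(read_clock(),read_finger_gap(),read_contact_force(),read_position())
a=snap('wrist'); b=snap('scene')
i=np.hstack([a['color'],cv2.resize(b['color'][100:250,150:390],(640,400))])
cv2.imwrite('pics/w2.png',cv2.resize(i[...,::-1],(800,250)))
E
```

```text
hit False
6.6333 [ 479.40694256 -336.92809883   23.        ] [ 479.13364902 -336.64956302   23.14505589] [0.18139753 0.92218352 0.14243507]
7.025 63.29244686918026 [-2.49410078  3.10414653  7.02061988]
8.175 63.85326754114383 [-0.51277457 -0.29975265 -1.50817629] [ 479.20196574 -336.78352644  142.37481989]
```

View pics/w2.png

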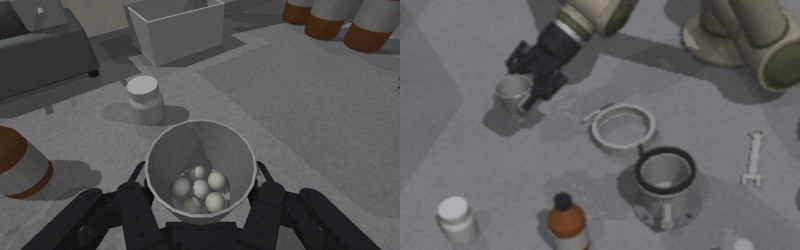

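```bash
cat > pour.py <<'E'
from h import *
AZ,AL=10,15
_,_,_,ax=pour_pose(AZ,-1,150,TR,AL); hd=ax[:2]/np.linalg.norm(ax[:2])
lip=TR+np.r_[-24*hd,126]
W=[(r,*pour_pose(AZ,-1,r,lip+[0,0,dz],AL)[:3]) for r,dz in((40,70),(85,50),(100,10),(118,0),(132,0),(146,0),(158,0))]
E
python3 - <<'E'
from pour import *
print(hd,lip)
# lift height first, transit clearance check
for r,p,R,t in W:
    q=robot.solve_ik(p,R.as_quat()); ca=(p-158*R.apply([1,0,0])); print(r,p.round(),round(t),None if q is None else np.round(q,2),'axis behind',ca.round())
E
```

```text
[-0.73609441 -0.67687888] [552.1662659    4.24509308 126.        ]
40 [587.  47. 196.] 40 [-0.34  0.44  2.16  2.46  0.86 -0.53] axis behind [436.  20. 237.]
85 [582.  35. 200.] 78 [-0.38  0.42  2.17  2.41  0.86  0.28] axis behind [432.   9. 241.]
100 [581.  28. 166.] 91 [-0.4   0.52  2.2   2.45  0.97  0.44] axis behind [431.   1. 207.]
118 [579.  19. 160.] 105 [-0.43  0.54  2.21  2.43  1.    0.75] axis behind [428.  -8. 201.]
132 [576.  12. 161.] 115 [-0.46  0.54  2.22  2.4   1.01  1.  ] axis behind [426. -15. 202.]
146 [572.   7. 162.] 124 [-0.48  0.53  2.23  2.38  1.02  1.24] axis behind [422. -20. 203.]
158 [568.   5. 161.] 130 [-0.49  0.53  2.24  2.38  1.03  1.45] axis behind [418. -22. 202.]
```

```bash
python3 - <<'E'
from pour import *
p,R=grasp_pose(-35,-1,dz=175); robot.move_straight(p,rate=200)
for r,p,R,t in W[:2]: robot.move_to(p,R.as_quat())
for r,p,R,t in W[2:]: robot.move_straight(p,R.as_quat(),rate=(120 if r<110 else 12)); print(r,read_clock(),read_contact_force().round(2))
robot.sleep(.5)
print(read_clock(),read_contact_force(),read_finger_gap())
b=snap('scene'); t=snap('top')
i=np.hstack([cv2.resize(b['color'][130:280,230:390],(420,400)),cv2.resize(t['color'][130:230,280:380],(380,400))])
cv2.imwrite('pics/p.png',i[...,::-1])
E
```

```text
100 11.4417 [ 0.82  0.23 -1.  ]
118 12.525 [-0.7  -0.6  -0.34]
132 13.2917 [-0.82 -0.16 -0.68]
146 13.975 [-0.34 -0.18 -2.27]
158 14.4833 [ 0.11 -0.43 -0.74]
14.9833 [ 0.05864117  0.72726965 -0.45133357] 63.69812461407665
```

View pics/p.png

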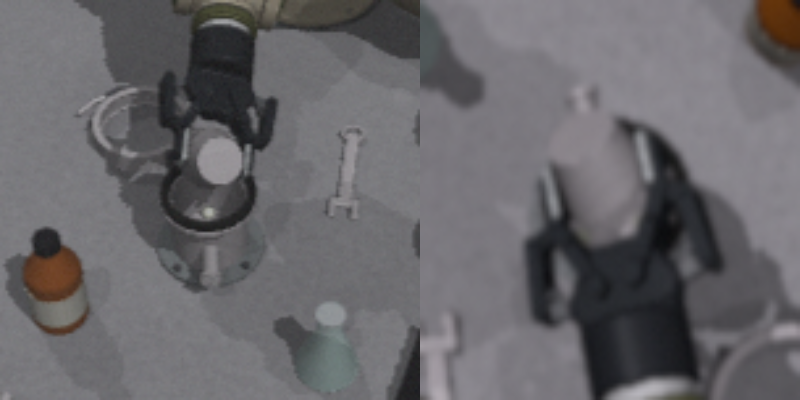

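The beaker is inverted over the trap, the exit stream looks finished, and at least one ball is visible inside. Next I'll roll back, check that the beaker is empty, and count the balls in the trap.

```bash
python3 - <<'E'
from pour import *
r,p,R,t=W[3]; robot.move_straight(p+[0,0,25],R.as_quat(),rate=60)
for k in(1,0): r,p,R,t=W[k]; robot.move_to(p,R.as_quat())
p,R=grasp_pose(-35,-1,dz=175); robot.move_to(p,R.as_quat())
print(read_clock(),read_contact_force(),read_finger_gap())
a=snap('wrist'); t=snap('top','top2.png'); s=snap('scene')
i=np.hstack([cv2.resize(a['color'][150:400,160:480],(400,312)),cv2.resize(t['color'][150:210,300:362],(400,312),interpolation=cv2.INTER_CUBIC)])
cv2.imwrite('pics/q.png',i[...,::-1])
# any ball on the bench near trap? small blobs 5..25mm high
for c in(t,s):
    w=cloud(c); rr=np.hypot(w[...,0]-534,w[...,1]+12); m=(rr<50)&(w[...,2]<60)
    print('in-trap z', np.percentile(w[m][:,2],[5,50,95]))
E
```

```text
18.75 [ 0.1703619   0.19923257 -1.01719703] 63.7267379663089
in-trap z [ 8.61346706 13.3940904  37.11681884]
in-trap z [ 7.41882642 32.65593418 57.34490827]
```

View pics/q.png

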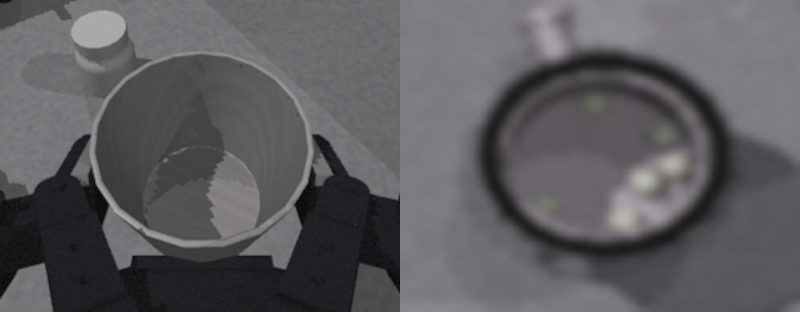

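The beaker is empty and all six balls are in the trap, at crop pixels (597,102), (664,130), (675,163), (645,180), (625,220) and (545,203). I'll set the beaker down at its old spot.

```bash
cat >> h.py <<'E'
def down(yaw):  # tool down, jaw axis at azimuth yaw (deg)
    a=np.radians(yaw); x=np.array([0,0,-1.]); z=np.array([np.cos(a),np.sin(a),0]); return Ro.from_matrix(np.c_[x,np.cross(z,x),z])
E
python3 - <<'E'
from h import *
p,R=grasp_pose(-35,-1,dz=4); robot.move_straight(p,R.as_quat(),rate=170)
p,R=grasp_pose(-35,-1,dz=-4); print('touch',robot.move_straight(p,rate=12,threshold=2.5),read_position(),read_contact_force(),read_clock())
robot.release(); robot.sleep(.1)
x=R.apply([1,0,0]); P=read_position()
robot.move_straight(P-60*x,rate=100); robot.move_straight(P-100*x+[0,0,60],rate=200)
print(read_clock())
c=snap('wrist','w3.png'); w=cloud(c); m=(np.hypot(w[...,0]-463,w[...,1]+328)<60)
for lo,hi in((5,30),(30,50),(50,65)):
    q=w[m&(w[...,2]>lo)&(w[...,2]<hi)]
    (X,Y),r=cv2.minEnclosingCircle(q[:,:2].astype(np.float32));print(lo,len(q),X,Y,r,q[:,2].max())
for yaw in range(-180,180,30):
    o=[robot.solve_ik(p,down(yaw).as_quat()) for p in(TR+[0,0,250],CV+[0,0,174],CV+[0,0,30],TR+[0,0,118])]
    print(yaw,[None if q is None else [round(v,2) for v in q] for q in o])
E
```

```text
touch True [ 479.60767201 -337.0429869    23.77820261] [-1.33636465  0.58763482  3.74668367] 20.525
22.3083
5 1644 464.2150573730469 -326.7056579589844 30.150222778320312 29.99110688259347
30 1837 464.14312744140625 -326.6789855957031 33.54431915283203 49.99460311933194
50 1052 464.51959228515625 -327.26123046875 35.25257110595703 57.12939802828342
-180 [None, [np.float64(0.35), np.float64(0.44), np.float64(1.38), np.float64(-0.0), np.float64(1.33), np.float64(-2.79)], [np.float64(0.35), np.float64(0.61), np.float64(1.55), np.float64(-0.0), np.float64(0.98), np.float64(-2.79)], None]
-150 [[np.float64(-0.24), np.float64(0.34), np.float64(1.3), np.float64(-0.0), np.float64(1.5), np.float64(2.37)], None, None, [np.float64(-0.24), np.float64(0.47), np.float64(1.52), np.float64(-0.0), np.float64(1.16), np.float64(2.37)]]
-120 [[np.float64(-0.24), np.float64(0.34), np.float64(1.3), np.float64(-0.0), np.float64(1.5), np.float64(1.85)], [np.float64(0.35), np.float64(0.44), np.float64(1.38), np.float64(-0.0), np.float64(1.33), np.float64(2.44)], [np.float64(0.35), np.float64(0.61), np.float6
[... 3487 characters left out ...]
64(1.33), np.float64(-1.75)], [np.float64(0.35), np.float64(0.61), np.float64(1.55), np.float64(-0.0), np.float64(0.98), np.float64(-1.75)], [np.float64(-0.24), np.float64(0.47), np.float64(1.52), np.float64(-0.0), np.float64(1.16), np.float64(-2.34)]]
150 [[np.float64(-0.24), np.float64(0.34), np.float64(1.3), np.float64(-0.0), np.float64(1.5), np.float64(-2.86)], [np.float64(0.35), np.float64(0.44), np.float64(1.38), np.float64(0.0), np.float64(1.33), np.float64(-2.27)], [np.float64(0.35), np.float64(0.61), np.float64(1.55), np.float64(-0.0), np.float64(0.98), np.float64(-2.27)], [np.float64(-0.24), np.float64(0.47), np.float64(1.52), np.float64(-0.0), np.float64(1.16), np.float64(-2.86)]]
```

```bash
cat >> h.py <<'E'
def look(c,ctr,zlo,zhi,rad):
    w=cloud(c); m=(np.hypot(w[...,0]-ctr[0],w[...,1]-ctr[1])<rad)&(w[...,2]>zlo)&(w[...,2]<zhi); q=w[m]
    (X,Y),r=cv2.minEnclosingCircle(q[:,:2].astype(np.float32)); return len(q),round(X,1),round(Y,1),round(r,1),np.median(q[:,2]).round(1)
E
python3 - <<'E'
from h import *
P=read_position()
for z in(330,280,230):
    try: robot.move_straight([P[0],P[1],z],rate=250); break
    except robot.MotionError as e: print(z,e)
robot.move_to(TR+[0,0,260],down(0).as_quat()); robot.sleep(.2)
a=snap('wrist','t1.png'); print(read_clock(),read_position(),np.linalg.inv(a['camera_from_world']).round(2).tolist())
for zl,zh,r in((92,108,75),(2,16,85)): print('trap',look(a,TR,zl,zh,r))
robot.move_to(CV+[0,0,184],down(0).as_quat()); robot.sleep(.2)
b=snap('wrist','t2.png'); print(read_clock(),read_position())
for zl,zh,r in((18,30,75),(66,82,30)): print('cover',look(b,CV,zl,zh,r))
cv2.imwrite('pics/t.png',cv2.resize(np.hstack([a['color'],b['color']])[...,::-1],(800,250)))
E
```

```text
25.6667 [534.2033549  -12.78612997 260.21939287] [[1.0, -0.0, -0.0, 534.58], [-0.0, -0.95, -0.31, 65.41], [-0.0, 0.31, -0.95, 402.27], [0.0, 0.0, 0.0, 1.0]]
trap (3428, 536.3, -10.3, 56.4, np.float64(99.0))
trap (3667, 534.7, 8.4, 62.1, np.float64(10.9))
27.15 [470.00336401 295.31679681 184.18395344]
cover (9296, 471.1, 298.8, 57.9, np.float64(23.2))
cover (851, 471.0, 298.9, 14.0, np.float64(73.4))
```

View pics/t.png

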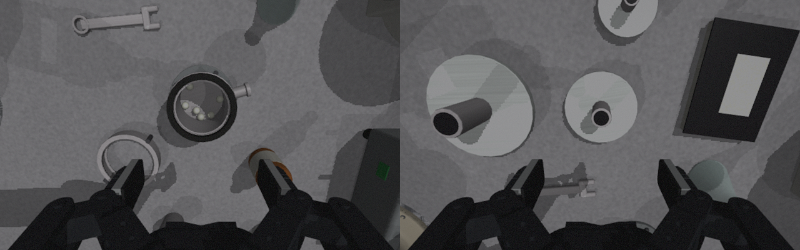

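Wrist views: trap centred at (201,105) with the balls inside, middle cover at (601,107) beside the larger (480,105) and the smaller (627,15). The disc radius is 57.9 mm, so it is confirmed as the middle cover. I'll grasp its stub.

```bash
python3 - <<'E'
from h import *
C=np.array([471,298.9,0]); Q=down(0).as_quat()
robot.move_straight(C+[0,0,95],Q,rate=150)
print('hit',robot.move_straight(C+[0,0,34],rate=70,threshold=6))
robot.grab(90); print(read_clock(),read_finger_gap(),read_position(),read_contact_force())
robot.move_straight(C+[0,0,60],rate=50); robot.move_straight(C+[0,0,190],rate=150); robot.sleep(.3)
print(read_clock(),read_finger_gap(),P:=read_position(),read_contact_force(),read_ft_torque(), Ro.from_quat(read_tool_rot()).as_matrix().round(3).tolist())
c=snap('wrist','g.png'); w=cloud(c)
m=(np.hypot(w[...,0]-471,w[...,1]-299)<70)&(abs(w[...,2]-(P[2]-10))<12)
n,lab,st,ce=cv2.connectedComponentsWithStats(m.astype(np.uint8))
for k in np.argsort(-st[1:,4])[:3]+1:
    q=w[lab==k]; (X,Y),r=cv2.minEnclosingCircle(q[:,:2].astype(np.float32)); A=np.linalg.lstsq(np.c_[q[:,:2]-[471,299],np.ones(len(q))],q[:,2],rcond=None)[0]
    print(len(q),X,Y,r,'slope',A)
cv2.imwrite('pics/g.png',c['color'][...,::-1])
E
```

```text
hit False
29.4917 26.165219499073604 [471.00493855 298.90713739  34.30734886] [-1.14231375 -0.96629834  5.06905497]
31.475 26.046452779096768 [470.91515182 298.84886427 189.5488754 ] [-0.36039511 -0.14985047 -3.88183816] [-0.01488354 -0.0030981   0.08488498] [[-0.001, 0.0, 1.0], [-0.0, 1.0, -0.0], [-1.0, -0.0, -0.001]]
21508 471.4776306152344 298.4461364746094 58.08002853393555 slope [-3.49112637e-03 -8.79152790e-03  1.78825519e+02]
100 456.3841857910156 244.77444458007812 7.2750244140625 slope [5.33043759e-02 1.37288774e-01 1.86607050e+02]
96 485.99151611328125 245.58636474609375 7.495751857757568 slope [-2.97423708e-02  1.06651332e-01  1.84503375e+02]
```

View pics/g.png

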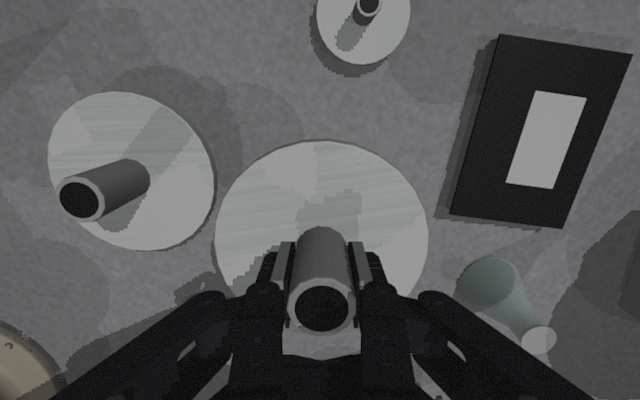

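The cover is held level (slopes under 0.6°) and centred on the TCP to about 0.5 mm. The cover-to-trap offset is the same from the top and wrist cameras, to within about 0.3 mm. Next I'll carry it over and seat it.

```bash
python3 - <<'E'
from h import *
T=np.array([535.8,-9.9,0]); Q=down(0).as_quat()
robot.move_to(T+[0,0,192],Q)
robot.move_straight(T+[0,0,138],rate=80); robot.sleep(.3); print(read_clock(),read_position(),f0:=read_contact_force())
print('jam',robot.move_straight(T+[0,0,122.5],rate=20,threshold=5),read_position(),read_contact_force()-f0)
z=122.5
for i in range(12):
    z-=.8; robot.move_straight(T+[0,0,z],rate=8); robot.sleep(.15); F=read_contact_force(); P=read_position(); print(round(z,1),P.round(2),F.round(2),read_ft_torque().round(2),round(read_clock(),1))
    if F[2]>5 or np.hypot(*(F-f0)[:2])>6: break
E
```

```text
33.85 [535.87618332  -9.92881667 138.28118196] [ 0.56215349  0.47281478 -3.71889985]
jam False [535.89661521  -9.93721727 122.63032883] [-0.04662896 -0.07983659 -0.59269608]
121.7 [535.81  -9.88 121.74] [ 0.32 -0.7  -3.3 ] [-0.    0.01 -0.01] 35.2
120.9 [535.8   -9.92 120.9 ] [ 0.58 -0.03 -4.  ] [-0.07 -0.02 -0.05] 35.6
120.1 [535.89  -9.9  120.16] [ 0.72  0.21 -4.22] [-0.03 -0.1  -0.02] 36.0
119.3 [535.89  -9.91 119.44] [ 0.18  0.28 -1.27] [-0.03 -0.12 -0.03] 36.4
118.5 [535.92  -9.94 118.68] [-0.67  0.42  2.06] [ 0.04 -0.04  0.03] 36.8
117.7 [535.91  -9.91 117.86] [-0.65  0.09  5.04] [ 0.02  0.08 -0.05] 37.2
```

Contact came at the expected height with almost no side force. Now I'll bring the push to 10 N, using averaged readings, then check.

```bash
python3 - <<'E'
from h import *
T=np.array([535.8,-9.9,0]); z=117.7
def avg(n=12):
    v=[]
    for _ in range(n): robot.sleep(.04); v.append(np.r_[read_contact_force(),read_ft_torque()])
    return np.mean(v,0)
for i in range(4):
    F=avg(); print(round(z,2),F.round(2),read_position().round(2),round(read_clock(),1))
    if abs(F[2]-10)<.4: break
    z-=(10-F[2])/4.2; robot.move_straight(T+[0,0,z],rate=5)
w=snap('wrist'); c=snap('scene')
W=cloud(w); P=read_position(); m=(np.hypot(W[...,0]-536,W[...,1]+10)<70)&(abs(W[...,2]-(P[2]-10))<9)
n,lab,st,_=cv2.connectedComponentsWithStats(m.astype(np.uint8)); k=1+np.argmax(st[1:,4]); q=W[lab==k]
(X,Y),r=cv2.minEnclosingCircle(q[:,:2].astype(np.float32)); print('disc',X,Y,r,np.linalg.lstsq(np.c_[q[:,:2]-[536,-10],np.ones(len(q))],q[:,2],rcond=None)[0],read_finger_gap())
i=np.hstack([cv2.resize(c['color'][110:290,190:430],(400,300)),cv2.resize(w['color'],(400,300))])
cv2.imwrite('pics/end.png',i[...,::-1])
E
```

```text
117.7 [-0.79  0.17  4.73  0.02  0.01 -0.01] [535.89  -9.9  117.76] 37.7
116.45 [-1.52  0.17  8.06  0.05  0.17 -0.01] [535.93  -9.93 116.84] 38.6
115.98 [-1.88  0.08  8.95  0.05  0.26  0.  ] [535.92  -9.93 116.5 ] 39.3
115.73 [-1.75  0.35  9.66  0.05  0.29  0.01] [535.93  -9.95 116.31] 40.1
disc 536.3250122070312 -10.290762901306152 58.04987716674805 [-2.19063560e-03 -5.64981965e-03  1.05503098e+02] 26.123262248581486
```

View pics/end.png

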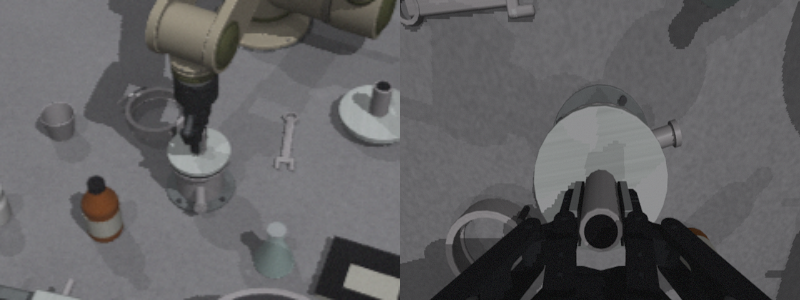

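Final views: the cover sits squarely on the trap, with the disc centred at (536.3, -10.3), the same as the trap's measured centre. The beaker is upright at (58,120) in the crop, and the bystanders look untouched. I'll do one steadiness check, then hand in.

```bash
python3 - <<'E'
from h import *
v=[]
for _ in range(20): robot.sleep(.05); v.append(read_contact_force()[2])
print(np.mean(v),np.std(v),read_clock(),read_finger_gap())
if 9<np.mean(v)<11: robot.finish_job(); print('done')
E
```

```text
9.808793321904453 0.5359415799358896 41.175 25.71902825137183
the job is handed in; nothing more can be done
done
```

I poured all six balls into the trap and stood the empty beaker back upright on its old spot. The middle-sized cover is seated on the gasket, and I handed the job in at 41.2 s with the arm still gripping the stub and pressing.

Last checks:
- **Balls and beaker:** I counted six balls in the trap and none left in the beaker. After release the beaker's rim was level and within about 1.5 mm of where it started.
- **Cover:** Its centre and the trap's both measured (536.3, −10.3) mm. The slopes were under 0.4°, and it was lowered slowly, with almost no side force at contact.
- **Push:** The last second averaged 9.8 N with a spread of about 0.5 N.

- **Disagreements:** The fixed cameras differed from the wrist camera by a few mm, so I used the wrist camera for the final positions.
- **Side load:** While pressing, a small side force of about 1.8 N and a moment of about 0.3 N·m built up. The cover did not tilt measurably.
- **Bystanders:** I checked these by eye only, and nothing looked moved.

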